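# Feed brass tube to the stop and clamp it

### The job

Set the brass tube up for cutting: take it from the steel bench block and slide it lengthwise into the low mouth of the green cut-off machine, pushing until you feel it come up against the stop hidden inside. Leave it there, fully home, and only then swing the red clamp lever on top of the machine all the way over, away from the robot, to clamp the tube.

Things in the scene. Friction and masses are not known exactly. Their poses are not given: they have to be found in the camera images.
- bar_center (a point): centre (half-way up) of the loose straight brass rectangular tube, 110 mm long (along its own x) x 20 mm wide (y) x 14 mm high (z), 0.11 kg, dark closed ends, both ends alike. It starts lying on the steel bench block, its x about along the robot's y (left); its right-hand end stands some 42 mm clear of the block's right side, overhanging the worktop with its underside 19 mm above it.
- bench_block: polished steel bench block, 64 x 64 x 19 mm, fixed; origin at the centre of its underside
- cutoff: green bench cut-off machine, fixed, 90 mm wide, 150 mm high without its lever, 88 mm long behind the mouth, on a 12 mm thick base plate 120 mm wide that begins at the mouth. Origin on the worktop straight below the middle of the mouth; x points level into the mouth, which is about the robot's +y (the mouth looks to the robot's right; turned up to 0.25 rad either way), its y about towards the robot, z up
- mouth (a point): middle of the mouth, 41 mm above the worktop: the height of the tube's centre when it lies on the tunnel floor. The tunnel runs level along the machine's x, 23 mm wide, 17 mm high (34 to 51 mm above the worktop); the mouth is flared about 4 mm at both sides and above. A sill, 14 mm wide, level with the tunnel floor, stands out 30 mm in front of the mouth
- hood_edge (a point): middle of the lower front edge of the hood, 30 mm in front of the mouth, 100 mm above the worktop. The hood is 90 mm wide and reaches up to 150 mm, so a gripper that holds the tube near the mouth must lean away from it, to the robot's right, about 35 to 45 degrees. Under the hood, 15 mm in front of the mouth, hangs the 10 mm thick clamp plunger, its raised end 53 mm above the worktop
- stop: the hidden steel stop inside the tunnel, fixed; origin at the centre of the face that the tube's end meets, axes as the machine's. It lies 53 to 65 mm behind the mouth (differs from start to start), so 45 to 57 mm of the tube stay outside when it is home; it cannot be seen from outside
- clamp_tip (a point): centre of the red ball (26 mm across) at the end of the clamp lever on top of the machine; the lever arm is 65 mm long, 10 mm thick, and its pivot (along the machine's x) is 35 mm behind the mouth, 172 mm above the worktop, over the machine's middle; ball about 229 mm above the worktop
- clamp (a joint): clamp lever angle in rad: 0 = leaning 0.5 rad towards the robot (machine's +y), released; 1.0 = leaning 0.5 rad away from the robot (-y), clamped. It turns with light friction (about 1 to 2 N at the ball), stays where it is left, ends at a hard stop, and lowers the plunger onto the tube.
- bar: the same brass tube; origin at the centre of its underside, axes as point bar_center
Mind the look-alikes: they are no part of the job. Of the things like the bar, leave any that is turquoise; of the rest the larger one is meant.

How it is judged:
By the outcome, as a careful person would: the job done as asked, in the order asked, and still so for the second after the job is handed in, with the robot touching nothing.
It also fails if it takes over 61 s, if anything falls off the work surface, if the arm or the gripper's body presses on something with over 40 N, if the wrist force passes 120 N, or if a joint passes its speed limit or range.

### The arm

A 6-joint arm with a two-finger parallel gripper is mounted at the origin on a cart in front of the work surface, level with it; the furniture and walls round the work are solid. World frame = base frame: x ahead of the robot, y to its left, z up, the work surface at z = 0. Lengths are in m, angles in rad, forces in N, time in s.
With the tool pointing down it reaches from about 0.35 to 0.725 m from the base axis. Payload 4.3 kg.
Tool frame: the origin (TCP) lies at the very end of the fingers, on their centre line; the grasp point (between the pads) lies 19 mm behind it (grasp_offset is the distance from the TCP to the grasp point, in m); z points along the fingers, y is the line along which they close (so a half turn about z gives the same grasp; the last joint's range is limited). The gripper opens to 85 mm and grips with 20 to 120 N. Pads are 22 mm wide; open, the fingers measure 114 mm over their backs; the gripper's body (76 mm by 85 mm) begins 54 mm behind the grasp point. The pads swing forward as they close: fully open they stand 13 mm farther back than shut.
Start: joints at [-1.447, 0.377, 0.081, 1.274, 0, 1.46], TCP at [0.133, -0.559, 0.231] pointing down, gripper open.
Joint ranges: [-2.72, 2.72], [-0.84, 1.66], [-1.02, 1.22], [-1.77, 2.12], [-1.37, 1.28], [-3.14, 3.14]. Speed limits (rad/s): [2.57, 2.57, 3.14, 3.14, 3.14, 3.14].

### API

Orientations are given as a rotation vector (axis times angle).
In Python, from rig import * gives the robot as it stands.
- The arm moves only by the tool drive_tool, never from a script. Its arguments are lists of equal length, an entry for each row: "fingers": the closure, from 0 (fully open) to 1 (shut); "xyz": the shift along the world's x, y, z each as a share of 0.2 m, from -1 to 1, a list of three; "rotation": the turn, a rotation vector about the world's x, y, z each as a share of 360 degrees, from -1 to 1, a list of three. In form: {"fingers": [fingers, ...], "xyz": [[tx, ty, tz], ...], "rotation": [[ax, ay, az], ...]}. A call has 1 to 12 rows; each row shifts and turns the commanded pose from where the row before left it; what a row does not reach is not made up. A row lasts 1/8 s, in which the tool goes at most 62.5 mm and 10.7 degrees, less where a joint would pass 70% of its speed; a pose out of reach is approached as far as the arm can. A call with a number of a shift or a turn outside -1 to 1 is refused whole. A call with a gripper value outside its range is refused whole. The fingers move at their own pace and stop on an object; "newtons" is the grip in N (left out, the last holds). Time passes only in rows, so rows that do not move let the fingers close. It gives the time, the measured TCP pose, the force, the opening and the grip force at its end, in the units of the state.
- get_obs(): the state, without advancing time (a new reading comes with each control period).
- read_camera(name): name is "scene" or "top" or "wrist"; returns a dict with "frame" (420x560x3 uint8, red, green, blue), "camera_matrix" (3x3 intrinsics, pixels), "k1" (the pictures are not rectified: a ray, as slopes to the right and down, at radius r is drawn at 1 + k1 r^2 times it, then the intrinsics apply), "world_to_cam" (4x4, takes a point from world to camera coordinates). Camera axes: x right, y up, looking along -z (the intrinsics and any distortion apply to the point x, -y, -z); pixel columns grow to the right and rows downward; lengths in m; the calibration is good to about 2 mm. A picture is of the moment at which its call begins. There is no depth.
- finish_job(): hands the job in; it is judged then, once.
The state is a dict: "t": time; "q": joint angles; "joint_velocities": joint speeds; "effort": joint torques, N m; "ee_pos": TCP position; "tcp_rot": TCP orientation; "contact_force": force on the tool from outside, world axes, zero at the start; "moment": the same for the moment, N m; "width": finger opening in m; "grip_force": force on a finger pad.
Only numpy, scipy, OpenCV 4.12 (cv2) and the standard library are available. Lean on these libraries where they do the work, as an engineer would, in place of code of your own. Each camera call takes 0.05 s, during which the arm holds its last target. There are 200 camera calls.

## Working session

There is one attempt and no reset: what is moved stays moved. The work goes in short steps, Python scripts to look and compute and a tool call to move; the robot and the scene stay as the last step left them, time stands still between calls to the robot, and variables do not carry over. Pictures are saved under pics/ and viewed, at most 10 in all, crops included, and the job is handed in when it is done.

Besides the shell and the picture viewer there is one more tool, called after "Request:" as name(argument=value, ...) on one line, values as JSON. drive_tool: Moves the arm, as the interface text tells. Shift numbers are shares of 0.2 m and turn numbers shares of 360 degrees, none past 1 either way. Its arguments: {"type":"object","properties":{"fingers":{"type":"array","items":{"type":"number"}},"xyz":{"type":"array","items":{"type":"array","items":{"type":"number","minimum":-1,"maximum":1}}},"rotation":{"type":"array","items":{"type":"array","items":{"type":"number","minimum":-1,"maximum":1}}},"newtons":{"type":"number"}},"required":["fingers","xyz","rotation"]}

```bash
mkdir -p pics
cat > h.py <<'E'
from rig import *
import numpy as np, cv2
def snap(n):
    c=read_camera(n); return c
def ray(c,u,v):
    K=np.array(c["camera_matrix"]);W=np.array(c["world_to_cam"]);k=c["k1"]
    d=np.array([(u-K[0,2])/K[0,0],(v-K[1,2])/K[1,1]]);s=d.copy()
    for _ in range(20): s=d/(1+k*(s@s))
    R=W[:3,:3];o=-R.T@W[:3,3];return o,R.T@np.array([s[0],-s[1],-1])
def onz(c,u,v,z):
    o,r=ray(c,u,v);return o+r*(z-o[2])/r[2]
def proj(c,p):
    K=np.array(c["camera_matrix"]);W=np.array(c["world_to_cam"])
    q=W[:3,:3]@np.array(p)+W[:3,3];s=np.array([q[0],-q[1]])/-q[2];s=s*(1+c["k1"]*(s@s))
    return K[0,0]*s[0]+K[0,2],K[1,1]*s[1]+K[1,2]
def tri(c1,p1,c2,p2):
    a,r=ray(c1,*p1);b,s=ray(c2,*p2)
    t=np.linalg.lstsq(np.c_[r,-s],b-a,rcond=None)[0]
    A=a+r*t[0];B=b+s*t[1];return (A+B)/2,np.linalg.norm(A-B)
def save(c,f): cv2.imwrite("pics/"+f,cv2.cvtColor(c["frame"],cv2.COLOR_RGB2BGR))
E
python3 - <<'E'
from h import *
import pickle
for n in("scene","top"):
    c=snap(n);save(c,n+"0.png");pickle.dump(c,open(n+".pkl","wb"))
    print(n,c["camera_matrix"],c["k1"],c["world_to_cam"])
print(get_obs())
E
```

```text
scene [[514.67519815   0.         278.86864001]
 [  0.         514.67519815 213.67209805]
 [  0.           0.           1.        ]] -0.02912800851193367 [[-0.09268375 -0.9955378   0.01772605 -0.11995807]
 [ 0.72810119 -0.05562073  0.68320933 -0.44791693]
 [-0.67917478  0.07622876  0.7300074  -1.22985164]
 [ 0.          0.          0.          1.        ]]
top [[503.01400742   0.         288.32993085]
 [  0.         503.01400742 198.9887099 ]
 [  0.           0.           1.        ]] 0.05937086253001585 [[ 0.37101503 -0.92859999 -0.0070645  -0.32497315]
 [ 0.89055913  0.35363966  0.28608291 -0.36817196]
 [-0.2631583  -0.11243241  0.95817883 -1.67319166]
 [ 0.          0.          0.          1.        ]]
{'t': 0.1, 'q': array([-1.44730702e+00,  3.78010905e-01,  7.97956134e-02,  1.27439548e+00,
       -2.16224097e-05,  1.46048889e+00]), 'joint_velocities': array([ 0.00050708, -0.00216147,  0.00252462,  0.00168809, -0.00066081,
        0.00038681]), 'effort': array([ 8.16513930e-04, -4.64697683e+01,  2.70580226e+01,  1.20326062e-02,
        1.49055944e-05, -1.06999455e-06]), 'ee_pos': array([ 0.13313618, -0.5587876 ,  0.23045636]), 'tcp_rot': array([-3.11834991e+00, -3.66199651e-01,  5.27180771e-05]), 'contact_force': array([ 0.59841247, -0.22320525, -0.66847681]), 'moment': array([-0.00895771, -0.00259192, -0.00256909]), 'grip_force': 0.0, 'width': 0.08559771750278167}
```

View pics/scene0.png

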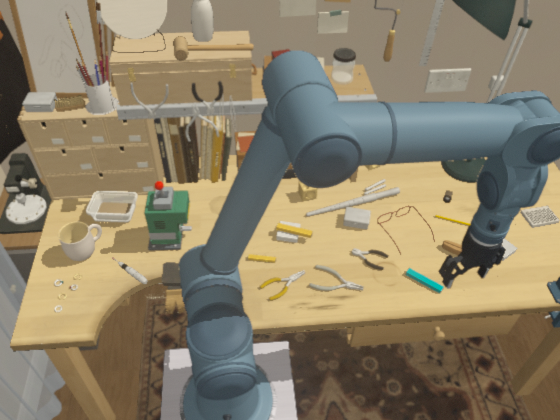

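View pics/top0.png

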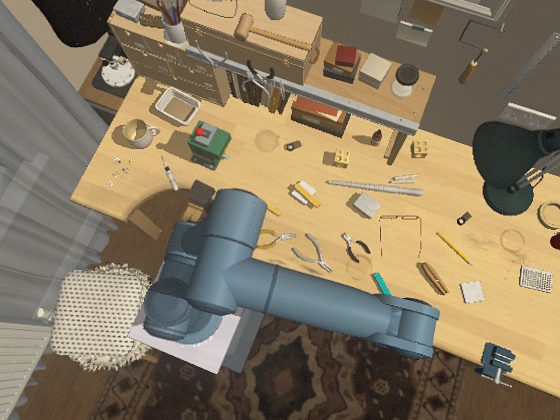

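The scene view shows three tube-like things: a brass tube on the steel block (scene 293,230; top 305,195), a smaller brass one on the worktop (scene 262,258; top 272,209), and a turquoise one (scene 423,280; top 382,283). I choose the one on the block. The machine is at scene (167,218), with its red ball at (159,185). Next is a close crop to check the choice.

Run:
```python
from h import *
import pickle
S=pickle.load(open("scene.pkl","rb"));T=pickle.load(open("top.pkl","rb"))
a=cv2.resize(S["frame"][170:280,130:330],None,fx=4,fy=4,interpolation=cv2.INTER_CUBIC)[:, :800]
b=cv2.resize(T["frame"][110:220,180:330],None,fx=4,fy=4,interpolation=cv2.INTER_CUBIC)
a=cv2.resize(S["frame"][175:270,140:320],(800,422),interpolation=cv2.INTER_CUBIC)
cv2.imwrite("pics/cropS.png",a[:,:,::-1]);cv2.imwrite("pics/cropT.png",b[:,:,::-1])
for c,n,(x0,y0,x1,y1) in((S,"S",(240,215,330,250)),(T,"T",(280,170,330,215))):
    hsv=cv2.cvtColor(c["frame"],cv2.COLOR_RGB2HSV)
    m=cv2.inRange(hsv,(15,150,90),(32,255,255));k=np.zeros_like(m);k[y0:y1,x0:x1]=m[y0:y1,x0:x1]
    cs=sorted(cv2.findContours(k,0,2)[0],key=cv2.contourArea)[-2:]
    print(n,[(cv2.contourArea(q),cv2.boxPoints(cv2.minAreaRect(q)).tolist()) for q in cs])
r={}
for c,n in((S,"S"),(T,"T")):
    hsv=cv2.cvtColor(c["frame"],cv2.COLOR_RGB2HSV)
    m=cv2.inRange(hsv,(0,180,120),(6,255,255))|cv2.inRange(hsv,(174,180,120),(180,255,255))
    k=np.zeros_like(m);s=np.s_[175:200,145:175] if n=="S" else np.s_[120:145,185:215];k[s]=m[s]
    q=max(cv2.findContours(k,0,2)[0],key=cv2.contourArea);r[n]=cv2.minEnclosingCircle(q);print(n,r[n])
print("ball",tri(S,r["S"][0],T,r["T"][0]))
```

```text
S [(170.5, [[276.2599182128906, 229.40431213378906], [277.5956726074219, 223.25990295410156], [311.5144348144531, 230.63356018066406], [310.1786804199219, 236.77796936035156]])]
T [(132.5, [[293.78375244140625, 186.29730224609375], [297.4012451171875, 182.43865966796875], [319.6549072265625, 203.30145263671875], [316.03741455078125, 207.16009521484375]])]
S ((158.4512176513672, 184.7926788330078), 4.096823215484619)
T ((199.0, 131.42857360839844), 3.57153058052063)
ball (array([0.51710519, 0.16287942, 0.23185845]), np.float64(0.004201616547981066))
```

View pics/cropS.png

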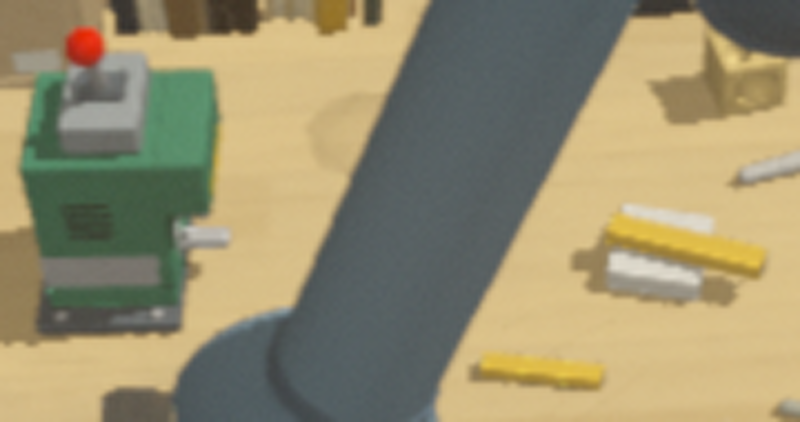

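View pics/cropT.png

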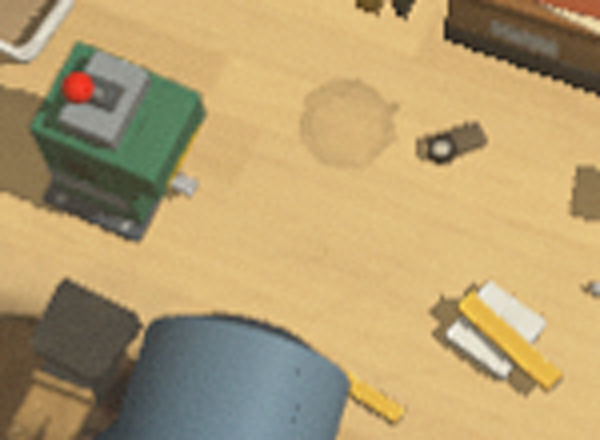

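The crops confirm it. The longer brass tube lies across the steel block (scene about 293,230), and the shorter one lies on the worktop. The machine's lever leans toward the robot, and its sill sticks out right at scene (186,228).

Run:
```python
from h import *
import pickle
S=pickle.load(open("scene.pkl","rb"));T=pickle.load(open("top.pkl","rb"))
def B(c,pts,z):
    P=np.array([onz(c,u,v,z) for u,v in pts]);print(P.round(4).tolist());return P
for c,p in((S,[[276.26,229.40],[277.6,223.26],[311.5,230.63],[310.18,236.78]]),(T,[[293.78,186.3],[297.4,182.44],[319.65,203.3],[316.04,207.16]])):
    P=B(c,p,.030);m=P.mean(0);d=(P[0]+P[1]-P[2]-P[3])/2;print("bar",m,np.linalg.norm(d),np.degrees(np.arctan2(d[1],d[0])))
P=B(T,[(180+x/4,110+y/4) for x,y in((78,45),(205,105),(158,195),(32,128))],.15)
d=(P[0]+P[3]-P[1]-P[2])/2;print("mach T",P.mean(0),np.linalg.norm(d),np.degrees(np.arctan2(d[1],d[0])))
f=800/180
P=B(S,[(140+x/f,175+y/f) for x,y in((40,70),(217,72),(210,165),(23,168))],.15)
d=(P[0]+P[3]-P[1]-P[2])/2;print("mach S",P.mean(0),np.linalg.norm(d),np.degrees(np.arctan2(d[1],d[0])))
print("sill end S",onz(S,140+229/f,175+237/f,.034),"T",onz(T,180+195/4,110+185/4,.034))
```

```text
[[0.5091, -0.1594, 0.03], [0.5339, -0.1657, 0.03], [0.4959, -0.2658, 0.03], [0.4718, -0.2585, 0.03]]
bar [ 0.50267661 -0.21236325  0.03      ] 0.10647162317947624 69.29245435658704
[[0.5186, -0.1635, 0.03], [0.5366, -0.1701, 0.03], [0.4941, -0.2697, 0.03], [0.4765, -0.263, 0.03]]
bar [ 0.50645138 -0.21659088  0.03      ] 0.1081681304679547 66.96913678741133
[[0.5793, 0.2035, 0.15], [0.5687, 0.0821, 0.15], [0.4805, 0.0859, 0.15], [0.4963, 0.2076, 0.15]]
mach T [0.53119063 0.14479766 0.15      ] 0.12227765435344286 83.8056124419892
[[0.5823, 0.2089, 0.15], [0.5717, 0.0931, 0.15], [0.4877, 0.0953, 0.15], [0.494, 0.2126, 0.15]]
mach S [0.53392374 0.15244679 0.15      ] 0.11685831928195961 85.83079790195254
sill end S [0.52970284 0.09651557 0.034     ] T [0.53654863 0.09246934 0.034     ]
```

```bash
cat >> h.py <<'E'
from scipy.spatial.transform import Rotation as Ro
def tool(yaw_axis_deg,lean_deg):
    a=np.radians(yaw_axis_deg);l=np.radians(lean_deg)
    b=np.array([np.cos(a),np.sin(a),0]);y=np.array([b[1],-b[0],0]);z=np.sin(l)*b-np.cos(l)*np.array([0,0,1])
    return np.c_[np.cross(y,z),y,z]
def plan(p,R,n=None,frm=None):
    o=get_obs();dp=(np.array(p)-o["ee_pos"])/.2
    w=(Ro.from_matrix(R)*Ro.from_rotvec(o["tcp_rot"]).inv()).as_rotvec()/2/np.pi
    k=int(np.ceil(max(np.abs(dp).max()/.25,np.linalg.norm(w)/.025)))
    n=n or k
    print("total",dp.round(3),w.round(4),"rows",n,"per row",(dp/n).round(4),(w/n).round(4))
E
python3 - <<'E'
from h import *
import pickle
S=pickle.load(open("scene.pkl","rb"));f=800/180
print([onz(S,140+x/f,175+y/f,.01).round(3) for x,y in((480,365),(605,375))])
R=tool(68,43);b=np.array([np.cos(np.radians(68)),np.sin(np.radians(68)),0])
C=np.array([.5045,-.2145,.026]);G=C-.038*b
plan(G+R[:,2]*(.019-.11),R)
print(Ro.from_matrix(R).as_rotvec())
E
```

```text
[array([ 0.425, -0.068,  0.01 ]), array([ 0.41, -0.15,  0.01])]
total [ 1.669  1.258 -0.69 ] [ 0.0806 -0.0941  0.1442] rows 8 per row [ 0.2087  0.1572 -0.0862] [ 0.0101 -0.0118  0.018 ]
[-2.15049328 -1.45052603 -0.84710183]
```

Request:
drive_tool(fingers=[0.3, 0.3, 0.3, 0.3, 0.3, 0.3, 0.3, 0.3, 0.3, 0.3, 0.3, 0.3], xyz=[[0.17, 0.13, 0], [0.17, 0.13, 0], [0.17, 0.13, 0], [0.17, 0.13, 0], [0.17, 0.13, 0], [0.17, 0.13, 0], [0.17, 0.13, 0], [0.17, 0.13, 0], [0.17, 0.12, -0.12], [0.14, 0.1, -0.12], [0, 0, -0.12], [0, 0, 0]], rotation=[[0.008, -0.0094, 0.0144], [0.008, -0.0094, 0.0144], [0.008, -0.0094, 0.0144], [0.008, -0.0094, 0.0144], [0.008, -0.0094, 0.0144], [0.008, -0.0094, 0.0144], [0.008, -0.0094, 0.0144], [0.008, -0.0094, 0.0144], [0.008, -0.0094, 0.0144], [0.008, -0.0094, 0.0144], [0, 0, 0], [0, 0, 0]])

```text
t: 1.6
ee_pos: [0.4666, -0.306, 0.1572]
tcp_rot: [-2.153, -1.447, -0.847]
contact_force: [-0.5, 1.9, 0.1]
width: 0.0596
grip_force: 0.0
```

Run:
```python
from h import *
import pickle
w=snap("wrist");s=snap("scene");t=snap("top")
for c,n in((w,"w1"),(s,"s1"),(t,"t1")): pickle.dump(c,open(n+".pkl","wb"))
f=cv2.resize
im=np.vstack([np.hstack([f(w["frame"],(400,300)),f(s["frame"][170:290,130:330],(400,240))[:240] if 0 else f(s["frame"][150:300,130:330],(400,300))]),np.hstack([f(t["frame"][100:220,170:330],(400,300)),np.zeros((300,400,3),np.uint8)])])
cv2.imwrite("pics/m1.png",im[:,:,::-1])
o=get_obs();print(o["t"],o["q"].round(2),o["ee_pos"],o["contact_force"])
```

```text
1.75 [-1.02  0.72  0.2   1.55  0.58  0.79] [ 0.46723437 -0.307845    0.16041801] [-0.69084494 -0.37455281  1.41022803]
```

View pics/m1.png

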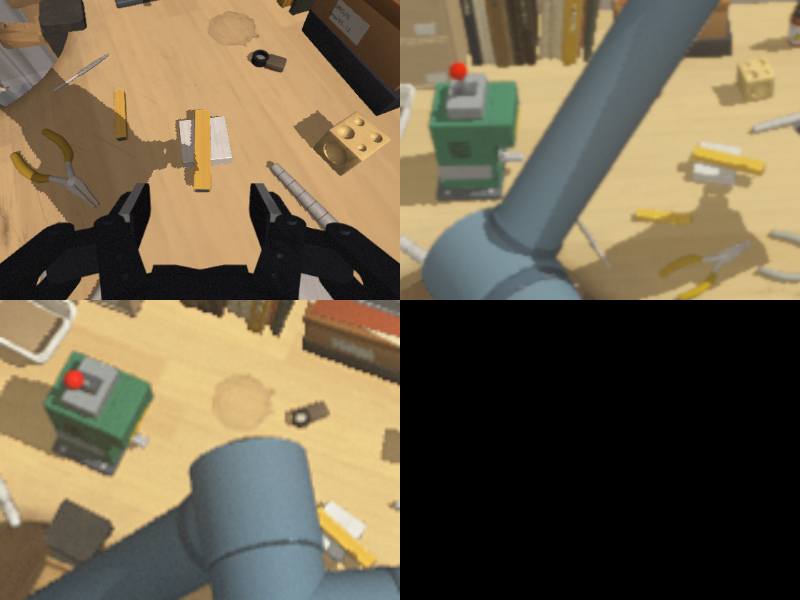

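The wrist view shows the tube running nearly straight up the picture, at about (203,150) in the 400-px panel, with its near end at (203,188). It is centred between the fingers.

Run:
```python
from h import *
import pickle
c=pickle.load(open("w1.pkl","rb"))
hsv=cv2.cvtColor(c["frame"],cv2.COLOR_RGB2HSV)
m=cv2.inRange(hsv,(12,150,120),(32,255,255));k=np.zeros_like(m);k[145:275,255:310]=m[145:275,255:310]
q=max(cv2.findContours(k,0,2)[0],key=cv2.contourArea);r=cv2.minAreaRect(q);bx=cv2.boxPoints(r);print(r,bx.tolist())
v=k.sum(1)/255;print(v[145:275:6])
P=np.array([onz(c,*p,.033) for p in bx]);print(P)
# axis by row mid-points
rows=[y for y in range(160,255,4)];pts=np.array([onz(c,np.nonzero(k[y])[0].mean(),y,.033)[:2] for y in rows if k[y].any()])
d=np.polyfit(pts[:,1],pts[:,0],1);print("angle",np.degrees(np.arctan2(1,d[0])),"x at y=-.215",np.polyval(d,-.215))
```

```text
((282.5, 211.0), (114.0, 23.0), 90.0) [[271.0, 154.0], [294.0, 154.0], [294.0, 268.0], [271.0, 268.0]]
[ 0.  0. 21. 21. 21. 21. 21. 21. 21. 21. 22. 22. 22. 22. 23. 23. 23. 24.
 24. 24.  3.  0.]
[[ 0.51504569 -0.16196617  0.033     ]
 [ 0.53535457 -0.17025097  0.033     ]
 [ 0.49113183 -0.27333868  0.033     ]
 [ 0.47389534 -0.26631876  0.033     ]]
angle 67.37067998632706 x at y=-.215 0.505373993628676
```

Run:
```python
from h import *
R=tool(67.5,43);b=np.array([np.cos(np.radians(67.5)),np.sin(np.radians(67.5)),0])
C=np.array([.5042,-.2175,.026]);G=C-.038*b
plan(G+R[:,2]*(.019-.06),R);plan(G+R[:,2]*.019,R)
```

```text
total [ 0.059  0.147 -0.522] [ 0.0007  0.0004 -0.0007] rows 3 per row [ 0.0195  0.049  -0.1741] [ 0.0002  0.0001 -0.0002]
total [ 0.137  0.336 -0.742] [ 0.0007  0.0004 -0.0007] rows 3 per row [ 0.0456  0.112  -0.2472] [ 0.0002  0.0001 -0.0002]
```

Request:
drive_tool(fingers=[0.3, 0.3, 0.3, 0.3, 0.3, 0.3, 0.3, 0.7, 0.7, 0.7, 0.7], xyz=[[0.02, 0.049, -0.174], [0.02, 0.049, -0.174], [0.019, 0.049, -0.174], [0.02, 0.047, -0.055], [0.019, 0.047, -0.055], [0.02, 0.048, -0.055], [0.019, 0.047, -0.052], [0, 0, 0], [0, 0, 0], [0, 0, 0], [0, 0, 0]], rotation=[[0, 0, 0], [0, 0, 0], [0, 0, 0], [0, 0, 0], [0, 0, 0], [0, 0, 0], [0, 0, 0], [0, 0, 0], [0, 0, 0], [0, 0, 0], [0, 0, 0]], newtons=60)

```text
t: 3.12
ee_pos: [0.4948, -0.2407, 0.0118]
tcp_rot: [-2.157, -1.451, -0.849]
contact_force: [-0.3, -0.1, 0.8]
width: 0.0255
grip_force: 0.0
```

Request:
drive_tool(fingers=[1, 1, 1, 1], xyz=[[0, 0, 0], [0, 0, 0], [0, 0, 0], [0, 0, 0]], rotation=[[0, 0, 0], [0, 0, 0], [0, 0, 0], [0, 0, 0]], newtons=60)

```text
t: 3.62
ee_pos: [0.4948, -0.2406, 0.0118]
tcp_rot: [-2.157, -1.451, -0.849]
contact_force: [-1.0, -3.1, 4.0]
width: 0.019
grip_force: 58.9
```

Run:
```python
from h import *
R=tool(85.5,43)
plan(np.array([.522,-.11,.08])+R[:,2]*.019,R)
```

```text
total [0.141 0.718 0.272] [0.0006 0.0004 0.0492] rows 3 per row [0.0471 0.2392 0.0905] [0.0002 0.0001 0.0164]
```

Request:
drive_tool(fingers=[1, 1, 1, 1, 1, 1, 1, 1, 1, 1], xyz=[[0, 0, 0.06], [0, 0, 0.1], [0, 0, 0.11], [0.03, 0.14, 0], [0.03, 0.14, 0], [0.03, 0.14, 0], [0.03, 0.15, 0], [0.02, 0.15, 0], [0, 0, 0], [0, 0, 0]], rotation=[[0, 0, 0], [0, 0, 0], [0, 0, 0], [0, 0, 0.01], [0, 0, 0.01], [0, 0, 0.01], [0, 0, 0.01], [0, 0, 0.009], [0, 0, 0], [0, 0, 0]])

```text
t: 4.88
ee_pos: [0.5228, -0.0965, 0.0662]
tcp_rot: [-1.865, -1.725, -0.734]
contact_force: [-0.8, -0.1, -1.3]
width: 0.0188
grip_force: 58.7
```

Run:
```python
from h import *
import pickle
w=snap("wrist");s=snap("scene");t=snap("top")
for c,n in((w,"w2"),(s,"s2"),(t,"t2")): pickle.dump(c,open(n+".pkl","wb"))
f=lambda a,s:cv2.resize(a,s,interpolation=cv2.INTER_CUBIC)
im=np.vstack([f(w["frame"][0:330],(800,471)),])
cv2.imwrite("pics/m2.png",im[:,:,::-1])
o=get_obs();print(o["t"],o["q"].round(2),o["ee_pos"],o["contact_force"])
```

```text
5.025 [-0.65  0.71 -0.07  1.25  0.61  0.85] [ 0.52265489 -0.0971799   0.06579844] [-0.2054946   0.41984622 -1.91736726]
```

View pics/m2.png

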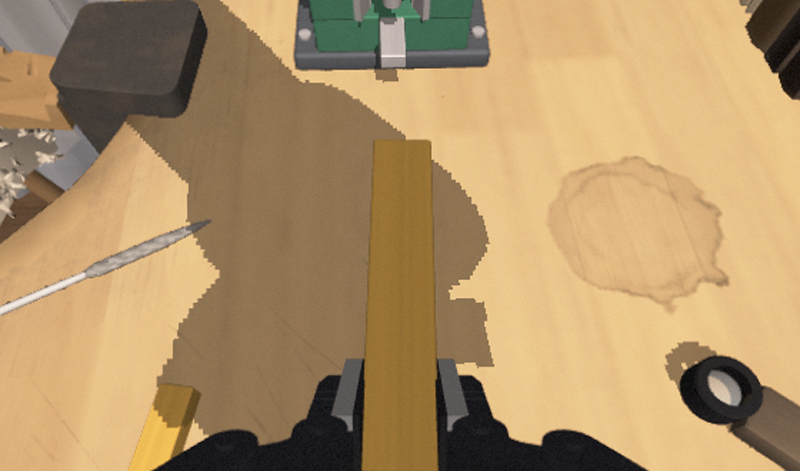

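The wrist view shows the tube held straight, its tip at about (402,140) in the view. Ahead of it are the machine's sill (382–405, 15–66) and the base plate's front edge from (296,67) to (489,65). I'll take the machine's axis from the plate corners and the sill.

Run:
```python
from h import *
import pickle
c=pickle.load(open("w2.pkl","rb"));k=1.42857
L=onz(c,296/k,68/k,0);Rr=onz(c,489.5/k,66/k,0);print("plate",L,Rr,np.linalg.norm(L-Rr),"mid",(L+Rr)/2,"axis",np.degrees(np.arctan2(-(Rr-L)[1],-(Rr-L)[0]))-90+180)
hsv=cv2.cvtColor(c["frame"],cv2.COLOR_RGB2HSV)
for y in range(4,48,3):
    row=hsv[y,255:300].astype(int);g=np.nonzero((row[:,1]<50)&(row[:,2]>130))[0]+255
    if len(g):
        a,b=g.min(),g.max()+1;print(y,a,b,onz(c,a,y+.5,.034)[:2].round(4),onz(c,b,y+.5,.034)[:2].round(4))
# bar midline
m=cv2.inRange(hsv,(10,120,60),(35,255,200))
pts=[]
for y in range(104,250,6):
    row=c["frame"][y,240:320].astype(int)
    g=np.nonzero(m[y,255:312])[0]+255
    gx=np.abs(np.diff(row.sum(1)))
    e1=240+np.argmax(gx[10:35])+11;e2=240+45+np.argmax(gx[45:72])+1
    pts.append((y,e1,e2))
P=np.array([np.r_[onz(c,(a+b)/2,y+.5,.087)[:2],np.linalg.norm(onz(c,a,y,.087)-onz(c,b,y,.087))] for y,a,b in pts]);print(np.c_[pts,P.round(4)])
d=np.polyfit(P[:,1],P[:,0],1);print("bar angle",np.degrees(np.arctan2(1,d[0])),"x=",d)
print("tip",onz(c,402/k,141/k,.087))
```

```text
plate [0.47546152 0.13232393 0.        ] [ 5.96288263e-01  1.25199828e-01 -2.77555756e-17] 0.12103658689905798 mid [ 5.35874889e-01  1.28761877e-01 -1.38777878e-17] axis 266.62567420911233
4 259 300 [0.5236 0.1372] [0.5569 0.1347]
7 297 300 [0.5541 0.1312] [0.5565 0.131 ]
10 296 300 [0.5529 0.1276] [0.5561 0.1273]
13 278 298 [0.5382 0.125 ] [0.5542 0.1238]
16 266 283 [0.5283 0.122 ] [0.5419 0.1211]
19 266 283 [0.5281 0.1185] [0.5416 0.1175]
22 266 283 [0.5279 0.1149] [0.5413 0.1139]
25 266 283 [0.5277 0.1114] [0.541  0.1104]
28 266 284 [0.5274 0.1079] [0.5415 0.1069]
31 267 284 [0.528  0.1044] [0.5412 0.1035]
34 267 284 [0.5278 0.1011] [0.5409 0.1001]
37 267 284 [0.5276 0.0977] [0.5406 0.0967]
40 267 284 [0.5274 0.0944] [0.5403 0.0934]
43 267 284 [0.5271 0.0911] [0.54   0.0901]
46 267 284 [0.5269 0.0878] [0.5398 0.0869]
[[ 1.040e+02  2.610e+02  3.020e+02  5.286e-01 -1.920e-02  2.010e-02]
 [ 1.100e+02  2.610e+02  3.020e+02  5.283e-01 -2.300e-02  1.990e-02]
 [ 1.160e+02  2.610e+02  3.090e+02  5.297e-01 -2.690e-02  2.300e-02]
 [ 1.220e+02  2.600e+02  3.030e+02  5.277e-01 -3.040e-02  2.0
[... 853 characters left out ...]
70e+02  3.050e+02  5.241e-01 -7.210e-02  2.030e-02]
 [ 2.060e+02  2.570e+02  3.050e+02  5.239e-01 -7.500e-02  2.010e-02]
 [ 2.120e+02  2.560e+02  3.050e+02  5.234e-01 -7.770e-02  2.040e-02]
 [ 2.180e+02  2.560e+02  3.050e+02  5.232e-01 -8.050e-02  2.020e-02]
 [ 2.240e+02  2.560e+02  3.050e+02  5.230e-01 -8.320e-02  2.000e-02]
 [ 2.300e+02  2.560e+02  3.060e+02  5.230e-01 -8.580e-02  2.030e-02]
 [ 2.360e+02  2.550e+02  3.060e+02  5.226e-01 -8.840e-02  2.050e-02]
 [ 2.420e+02  2.550e+02  3.060e+02  5.223e-01 -9.100e-02  2.030e-02]
 [ 2.480e+02  2.550e+02  3.060e+02  5.221e-01 -9.350e-02  2.020e-02]]
bar angle 84.7050333514341 x= [0.09267859 0.53071011]
tip [ 0.5289013  -0.01550891  0.087     ]
```

Request:
drive_tool(fingers=[1, 1, 1, 1, 1, 1], xyz=[[0.008, 0.12, -0.046], [0.008, 0.12, -0.047], [0.008, 0.13, -0.047], [0.008, 0.13, -0.047], [0, 0, 0], [0, 0, 0]], rotation=[[0, 0, 0.00125], [0, 0, 0.00125], [0, 0, 0.00125], [0, 0, 0.00125], [0, 0, 0], [0, 0, 0]])

```text
t: 5.78
ee_pos: [0.5293, 0.0028, 0.0283]
tcp_rot: [-1.834, -1.748, -0.722]
contact_force: [0.3, -0.6, -1.6]
width: 0.0192
grip_force: 58.7
```

Run:
```python
from h import *
import pickle
w=snap("wrist");pickle.dump(w,open("w3.pkl","wb"))
im=cv2.resize(w["frame"][0:200,140:420],(800,571),interpolation=cv2.INTER_CUBIC)
cv2.imwrite("pics/m3.png",im[:,:,::-1])
o=get_obs();R=Ro.from_rotvec(o["tcp_rot"]).as_matrix();z=R[:,2];y=R[:,1]
print(o["t"],o["ee_pos"],"lean",np.degrees(np.arccos(-z[2])),"yaw",np.degrees(np.arctan2(z[1],z[0])),"y",y)
```

```text
5.825 [0.52958086 0.0024784  0.02845815] lean 42.80824592168613 yaw 86.93160328520842 y [ 0.99876781 -0.04948531  0.0037493 ]
```

View pics/m3.png

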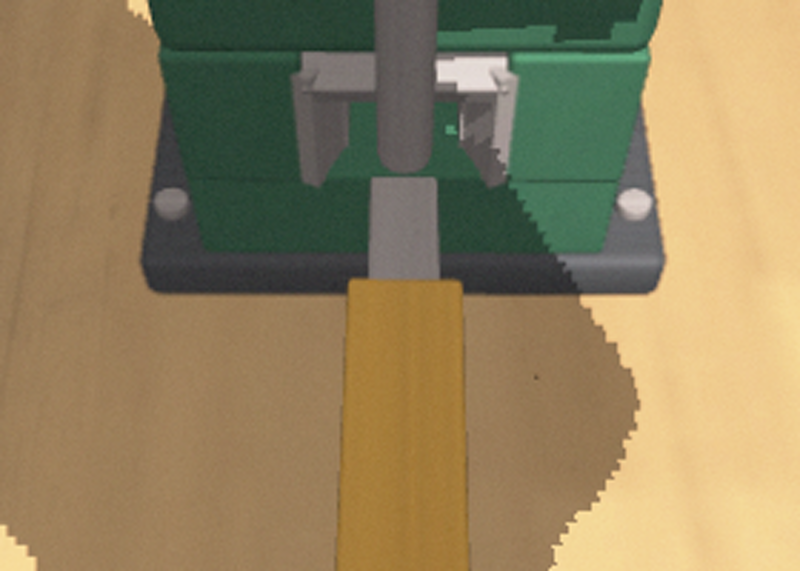

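The tip (348–462 at row 280, mid 405) is centred on the sill (371–437, mid 404) and on the mouth (293–517, mid 405). Next I compare the angles.

Run:
```python
from h import *
import pickle
c=pickle.load(open("w3.pkl","rb"));k=2.857
f=lambda u,v,z:onz(c,140+u/k,v/k,z)[:2]
pts=[]
for y in range(102,250,4):
    gx=np.abs(np.diff(c["frame"][y,240:325].astype(int).sum(1)))
    a=240+np.argmax(gx[:40])+1;b=285+np.argmax(gx[45:])+1;q=onz(c,a,y+.5,.0497);r=onz(c,b,y+.5,.0497)
    if .0185<np.linalg.norm(q-r)<.022: pts.append((q+r)[:2]/2)
P=np.array(pts);d=np.polyfit(P[:,1],P[:,0],1);print(len(P),"bar",np.degrees(np.arctan2(1,d[0])),"tip",f(405,279,.0497),"x at .13",np.polyval(d,.13))
print("sill",(f(370,278,.034)+f(439,278,.034))/2,(f(371,180,.034)+f(437,180,.034))/2)
A=f(146,292,0);B=f(661,292,0);print("plate",A,B,np.linalg.norm(A-B),np.degrees(np.arctan2((B-A)[1],(B-A)[0]))+90,(A+B)/2)
# mouth base line front face y at plate; mouth bottom corners z~.034
A=f(317,186,.034);B=f(494,186,.034);print("mouth flare",A,B,(A+B)/2,np.degrees(np.arctan2((B-A)[1],(B-A)[0]))+90)
```

```text
36 bar 86.67269203913962 tip [0.53310911 0.08415995] x at .13 0.5357682251716334
sill [0.53396644 0.09957137] [0.53523109 0.12600266]
plate [0.47498154 0.13067427] [0.5961812  0.12514806] 0.12132558138566273 87.38935323654043 [0.53558137 0.12791117]
mouth flare [0.51743435 0.12506996] [0.55347347 0.12344958] [0.53545391 0.12425977] 87.42560954727027
```

Request:
drive_tool(fingers=[1, 1, 1, 1, 1, 1, 1, 1, 1, 1], xyz=[[0.0045, 0, 0], [0.0019, 0.04, 0], [0.0018, 0.04, 0], [0.0019, 0.04, 0], [0.0018, 0.04, 0], [0.0014, 0.03, 0], [0.0014, 0.03, 0], [0.0014, 0.03, 0], [0.0014, 0.03, 0], [0.0014, 0.03, 0]], rotation=[[0, 0, 0.0017], [0, 0, 0], [0, 0, 0], [0, 0, 0], [0, 0, 0], [0, 0, 0], [0, 0, 0], [0, 0, 0], [0, 0, 0], [0, 0, 0]])

```text
t: 7.08
ee_pos: [0.5328, 0.0662, 0.0281]
tcp_rot: [-1.822, -1.757, -0.718]
contact_force: [-0.6, -0.3, -1.6]
width: 0.0193
grip_force: 58.7
```

Request:
drive_tool(fingers=[1, 1, 1, 1, 1], xyz=[[0.0012, 0.025, 0], [0.0012, 0.025, 0], [0.0012, 0.025, 0], [0.0011, 0.025, 0], [0.0012, 0.025, 0]], rotation=[[0, 0, 0], [0, 0, 0], [0, 0, 0], [0, 0, 0], [0, 0, 0]])

```text
t: 7.7
ee_pos: [0.534, 0.0911, 0.0281]
tcp_rot: [-1.822, -1.757, -0.718]
contact_force: [-0.3, -0.6, -1.0]
width: 0.0197
grip_force: 58.7
```

Request:
drive_tool(fingers=[1, 1, 1, 1], xyz=[[0.0005, 0.01, 0], [0.0005, 0.01, 0], [0.0005, 0.01, 0], [0.0004, 0.01, 0]], rotation=[[0, 0, 0], [0, 0, 0], [0, 0, 0], [0, 0, 0]])

```text
t: 8.2
ee_pos: [0.5344, 0.0988, 0.0281]
tcp_rot: [-1.822, -1.757, -0.718]
contact_force: [0.4, -0.7, -1.4]
width: 0.019
grip_force: 58.7
```

Request:
drive_tool(fingers=[1, 1], xyz=[[0.0005, 0.01, 0], [0.0004, 0.01, 0]], rotation=[[0, 0, 0], [0, 0, 0]])

```text
t: 8.45
ee_pos: [0.5347, 0.1017, 0.0277]
tcp_rot: [-1.824, -1.759, -0.715]
contact_force: [-2.7, -12.8, 2.8]
width: 0.0191
grip_force: 60.2
```

Request:
drive_tool(fingers=[1, 1], xyz=[[0.0005, 0.01, 0], [0.0004, 0.01, 0]], rotation=[[0, 0, 0], [0, 0, 0]])

```text
t: 8.7
ee_pos: [0.5356, 0.1018, 0.027]
tcp_rot: [-1.831, -1.764, -0.71]
contact_force: [-7.6, -29.4, 5.4]
width: 0.0193
grip_force: 61.9
```

Request:
drive_tool(fingers=[1, 1], xyz=[[-0.0005, -0.012, -0.005], [0, 0, 0]], rotation=[[0, 0, 0], [0, 0, 0]])

```text
t: 8.95
ee_pos: [0.5354, 0.1018, 0.0268]
tcp_rot: [-1.827, -1.76, -0.716]
contact_force: [-2.9, -12.0, 2.4]
width: 0.0189
grip_force: 60.1
```

Request:
drive_tool(fingers=[0.85, 0.75, 0.6, 0.5, 0.5, 0.5], xyz=[[0, 0, 0], [0, 0, 0], [0, 0, 0], [0, 0, 0], [0, 0, 0], [0, 0, 0]], rotation=[[0, 0, 0], [0, 0, 0], [0, 0, 0], [0, 0, 0], [0, 0, 0], [0, 0, 0]])

```text
t: 9.7
ee_pos: [0.5346, 0.1046, 0.0271]
tcp_rot: [-1.822, -1.757, -0.718]
contact_force: [-0.6, 0.3, 0.6]
width: 0.0423
grip_force: 0.0
```

Run:
```python
from h import *
import pickle
w=snap("wrist");s=snap("scene");t=snap("top")
for c,n in((w,"w4"),(s,"s4"),(t,"t4")): pickle.dump(c,open(n+".pkl","wb"))
print(get_obs()["ee_pos"])
f=lambda a,s:cv2.resize(a,s,interpolation=cv2.INTER_CUBIC)
im=np.hstack([f(w["frame"],(400,300)),f(s["frame"][150:270,130:290],(400,300))])
cv2.imwrite("pics/m4.png",im[:,:,::-1])
```

```text
[0.53460271 0.10446969 0.02712553]
```

View pics/m4.png

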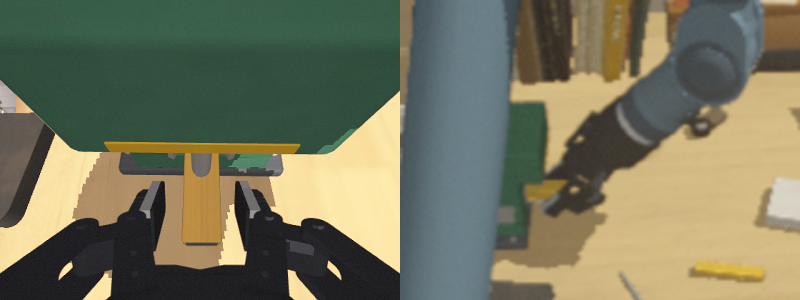

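The wrist view shows the tube in the machine, lying freely between the open fingers, with its outer end at (200,243) in the left panel. I retract, go up and over to the robot's side of the ball.

Request:
drive_tool(fingers=[0.5, 0.5, 0.5, 0.5, 0.5, 1, 1, 1, 1, 1, 1, 1], xyz=[[0, -0.08, 0.085], [0, -0.1, 0.107], [0, -0.11, 0.118], [0, -0.11, 0.12], [0, -0.1, 0.02], [-0.1, 0, 0.18], [-0.13, 0, 0.18], [-0.13, 0, 0.18], [-0.115, 0, 0.185], [0, 0, 0], [0, 0, 0], [0, 0, 0]], rotation=[[0, 0, 0], [0, 0, 0], [0, 0, 0], [0, 0, 0], [0, 0, 0], [0, 0, 0], [0, 0, 0], [0, 0, 0], [0, 0, 0], [0, 0, 0], [0, 0, 0], [0, 0, 0]])

```text
t: 11.35
ee_pos: [0.4396, 0.0046, 0.2611]
tcp_rot: [-1.821, -1.756, -0.717]
contact_force: [0.1, 0.0, -0.2]
width: 0.0
grip_force: 0.0
```

Run:
```python
from h import *
import pickle
w=snap("wrist");s=snap("scene");t=snap("top")
o=get_obs();print(o["t"],o["ee_pos"],o["q"].round(2))
r={}
for c,n in((w,"W"),(s,"S"),(t,"T")):
    hsv=cv2.cvtColor(c["frame"],cv2.COLOR_RGB2HSV)
    m=cv2.inRange(hsv,(0,170,90),(7,255,255))|cv2.inRange(hsv,(173,170,90),(180,255,255))
    pr=proj(c,(.51,.163,.229));print(n,pr)
    qs=[q for q in cv2.findContours(m,0,2)[0] if cv2.contourArea(q)>10]
    if not qs: continue
    q=min(qs,key=lambda q:np.hypot(*(np.array(cv2.minEnclosingCircle(q)[0])-pr)));r[n]=(c,cv2.minEnclosingCircle(q)[0]);print(cv2.minEnclosingCircle(q),onz(c,*r[n][1],.229))
if "W" in r:
  for n in("S","T"):
    if n in r: print(n,tri(*r["W"],*r[n]))
f=lambda a,s:cv2.resize(a,s,interpolation=cv2.INTER_CUBIC)
cv2.imwrite("pics/m5.png",np.hstack([f(w["frame"],(400,300)),f(t["frame"][90:210,150:310],(400,300))])[:,:,::-1])
```

```text
11.5 [0.4395716  0.00464052 0.26137611] [-0.58  0.33 -0.16  1.52  0.62  0.88]
W (np.float64(369.73235445242665), np.float64(68.97203901900119))
((377.29998779296875, 64.69999694824219), 19.833911895751953) [0.51615016 0.16706813 0.229     ]
S (np.float64(159.13894307239542), np.float64(187.62346009615501))
((535.4444580078125, 176.55555725097656), 12.82608699798584) [ 0.47713878 -0.89492437  0.229     ]
T (np.float64(197.64819925869952), np.float64(133.29579606276243))
((199.0, 131.42857360839844), 3.57153058052063) [0.5174674  0.16169474 0.229     ]
S (array([ 0.16317215, -0.50871269,  0.72052772]), np.float64(0.2728075504778129))
T (array([0.51402242, 0.1591591 , 0.23619888]), np.float64(0.001832536717142423))
```

View pics/m5.png

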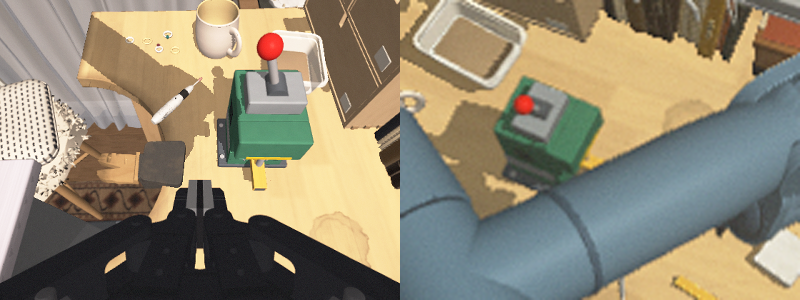

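The wrist view shows the ball at (269,46), leaning toward the robot, and the tube end in the mouth at (259,172). The measured ball position, (0.515, 0.163, 0.231), fits its expected height. I move alongside it and push.

Request:
drive_tool(fingers=[1, 1, 1, 1, 1, 1, 1, 1], xyz=[[0, 0.16, 0], [0, 0.2, 0], [0, 0.2, 0], [0, 0.17, -0.05], [0, 0.1, -0.15], [0.08, 0, 0], [0.08, 0, 0], [0, 0, 0]], rotation=[[0, 0, 0], [0, 0, 0], [0, 0, 0], [0, 0, 0], [0, 0, 0], [0, 0, 0], [0, 0, 0], [0, 0, 0]])

```text
t: 12.5
ee_pos: [0.4738, 0.1697, 0.2227]
tcp_rot: [-1.823, -1.758, -0.72]
contact_force: [0.8, 0.3, 0.1]
width: -0.0
grip_force: 0.0
```

Request:
drive_tool(fingers=[1, 1, 1, 1, 1, 1], xyz=[[0.03, 0, 0], [0.03, 0, 0], [0.03, 0, 0], [0.03, 0, 0], [0.03, 0, 0], [0.03, 0, 0]], rotation=[[0, 0, 0], [0, 0, 0], [0, 0, 0], [0, 0, 0], [0, 0, 0], [0, 0, 0]])

```text
t: 13.25
ee_pos: [0.5079, 0.1705, 0.2221]
tcp_rot: [-1.822, -1.757, -0.718]
contact_force: [-1.5, 0.3, 0.6]
width: -0.0
grip_force: 0.7
```

Contact at about 1.5 N; I keep pushing.

Request:
drive_tool(fingers=[1, 1, 1, 1, 1, 1], xyz=[[0.03, 0, 0], [0.03, 0, 0], [0.03, 0, 0], [0.03, 0, 0], [0.02, 0, 0], [0.02, 0, 0]], rotation=[[0, 0, 0], [0, 0, 0], [0, 0, 0], [0, 0, 0], [0, 0, 0], [0, 0, 0]])

```text
t: 14.0
ee_pos: [0.5396, 0.1704, 0.2218]
tcp_rot: [-1.822, -1.757, -0.717]
contact_force: [-1.0, -0.6, -0.2]
width: 0.0001
grip_force: 0.6
```

Request:
drive_tool(fingers=[1, 1, 1], xyz=[[0.015, 0, 0], [0.015, 0, 0], [0.015, 0, 0]], rotation=[[0, 0, 0], [0, 0, 0], [0, 0, 0]])

```text
t: 14.38
ee_pos: [0.544, 0.1708, 0.2214]
tcp_rot: [-1.822, -1.75, -0.707]
contact_force: [-21.7, -7.1, 9.9]
width: -0.0005
grip_force: 11.2
```

Request:
drive_tool(fingers=[1, 1, 1], xyz=[[0.015, 0, 0], [0.015, 0, 0], [0, 0, 0]], rotation=[[0, 0, 0], [0, 0, 0], [0, 0, 0]])

```text
t: 14.75
ee_pos: [0.5445, 0.1711, 0.2213]
tcp_rot: [-1.823, -1.743, -0.695]
contact_force: [-35.9, -14.9, 19.0]
width: -0.0002
grip_force: 18.4
```

Request:
drive_tool(fingers=[1, 1, 1, 1, 1, 1, 1, 1], xyz=[[-0.06, 0, 0], [-0.1, 0, 0], [-0.15, 0, 0], [-0.2, 0, 0.1], [0, -0.2, 0.1], [0, -0.25, 0], [0, -0.25, 0], [0, -0.1, 0]], rotation=[[0, 0, 0], [0, 0, 0], [0, 0, 0], [0, 0, 0], [0, 0, 0], [0, 0, 0], [0, 0, 0], [0, 0, 0]])

```text
t: 15.75
ee_pos: [0.4541, 0.0075, 0.2623]
tcp_rot: [-1.826, -1.757, -0.721]
contact_force: [-0.0, -0.3, 0.6]
width: 0.0006
grip_force: 0.0
```

Run:
```python
from h import *
w=snap("wrist");s=snap("scene");t=snap("top")
o=get_obs();print(o["t"],o["ee_pos"],o["contact_force"])
r={}
for c,n in((w,"W"),(t,"T")):
    hsv=cv2.cvtColor(c["frame"],cv2.COLOR_RGB2HSV)
    m=cv2.inRange(hsv,(0,170,90),(7,255,255))|cv2.inRange(hsv,(173,170,90),(180,255,255))
    pr=proj(c,(.568,.160,.229))
    q=min([q for q in cv2.findContours(m,0,2)[0] if cv2.contourArea(q)>10],key=lambda q:np.hypot(*(np.array(cv2.minEnclosingCircle(q)[0])-pr)));e=cv2.minEnclosingCircle(q);r[n]=(c,e[0]);print(n,pr,e)
p=tri(*r["W"],*r["T"]);print(p)
f=lambda a,s:cv2.resize(a,s,interpolation=cv2.INTER_CUBIC)
cv2.imwrite("pics/m6.png",np.hstack([f(w["frame"],(500,375)),f(s["frame"][150:270,130:226],(300,375))])[:,:,::-1])
```

```text
15.9 [0.45375245 0.00926287 0.26221475] [-0.6177802  -0.18471064 -1.26336697]
W (np.float64(429.65890287811624), np.float64(73.96299114756346)) ((430.365966796875, 74.32305908203125), 20.701526641845703)
T (np.float64(206.03139384944996), np.float64(118.1434381058027)) ((207.0, 118.0), 3.6056511402130127)
(array([0.56762329, 0.15657403, 0.23179734]), np.float64(0.0018455325892509117))
```

View pics/m6.png

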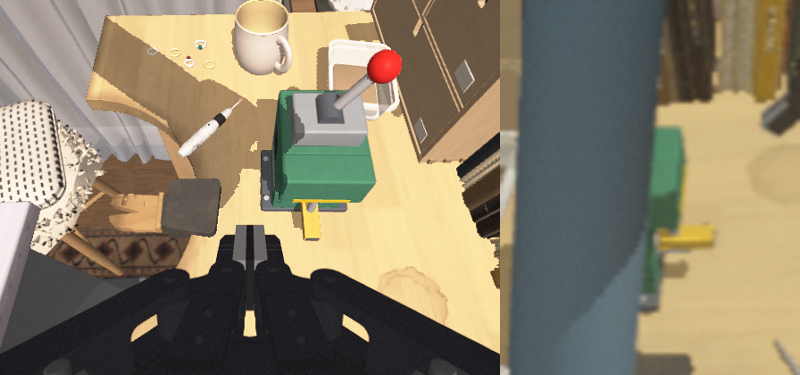

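The ball is now at (385,66) in the view, at the predicted clamped position, and the tube is still in the mouth at (310,222). The robot touches nothing, so I hand in.

```bash
python3 -c "
from rig import *
print(finish_job())"
```

```text
the job is handed in; nothing more can be done
None
```

The job is handed in: the brass tube was pushed in until it met the stop (about 29 N, some 56 mm behind the mouth), and only then was the red lever swung over to its hard stop, with the ball seen at its predicted clamped position; the verdict was not shown.

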